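Hang the drip cup and hold the scoop tipped over it to drain

ROBOT

A 6-joint arm with a two-finger parallel gripper is mounted at the origin on the work surface. World frame = base frame: x ahead of the robot, y to its left, z up, the work surface at z = 0. Lengths are in m, angles in rad, forces in N, time in s.
With the tool pointing down it reaches from about 0.225 to 0.875 m from the base axis. Payload 3.4 kg.
Tool frame: the origin (TCP) lies at the very end of the fingers, on their centre line; the grasp point (between the pads) lies 19 mm behind it (manip.hold_point_z is the distance from the TCP to the grasp point, in m); z points along the fingers, x is the direction in which the jaws open and shut, and the axes are right-handed (so a half turn about z gives the same grasp; the last joint's range is limited). The gripper opens to 85 mm and grips with 20 to 120 N. Pads are 22 mm wide; open, the fingers measure 114 mm over their backs; the gripper's body (76 mm by 85 mm) begins 54 mm behind the grasp point. The pads swing forward as they close: fully open they stand 13 mm farther back than shut.
Start: joints at [-1.348, 0.276, 1.505, -0, 1.361, -0.121], TCP at [0.194, -0.541, 0.231] pointing down, gripper open.
Joint ranges: [-2.89, 2.89], [-0.75, 2.08], [0.22, 2.7], [-1.18, 4.32], [0.11, 2.71], [-2.7, 2.7]. Speed limits (rad/s): [2.57, 2.57, 3.14, 3.14, 3.14, 3.14].

INTERFACE

Orientations are given as a unit quaternion [w, x, y, z].
In Python, from rig import telemetry, cams, manip, finder gives the robot as it stands. The module is installed in compiled form; this text tells all that it offers.
- The arm moves only by the tool carry_out, never from a script. Its argument "rows" is a list that holds one entry, the list of rows, each a list of 5 numbers: the gripper's target within -1 to 1 (fully open at 1, half-way at 0, shut at -1), then the shift along the world's x, y, z in cm, then the turn about the world's z in rad. A call has 1 to 12 rows; each row shifts and turns the commanded pose from where the row before left it; what a row does not reach is not made up. A row lasts 1/10 s, in which the tool goes at most 50 mm and 8.59 degrees, less where a joint would pass 70% of its speed; a pose out of reach is approached as far as the arm can. A call with a gripper value outside its range is refused whole. The fingers move at their own pace and stop on an object; "force" is the grip in N (left out, the last holds). Time passes only in rows, so rows that do not move let the fingers close. It gives the time, the measured TCP pose, the force and the opening at its end, in the units of the state.
- telemetry.get_state(): the state, without advancing time (a new reading comes with each control period).
- cams.get_image(name): name is "side" or "top" or "wrist"; returns a dict with "image" (420x560x3 uint8, red, green, blue), "camera_matrix" (3x3 intrinsics, pixels), "k1" (the pictures are not rectified: a ray, as slopes to the right and down, at radius r is drawn at 1 + k1 r^2 times it, then the intrinsics apply), "eye" and "attitude" of the camera in the world. Camera axes: x right, y down, z forward; pixel columns grow to the right and rows downward; lengths in m; the calibration is good to about 2 mm. A picture is of the moment at which its call begins. There is no depth.
- manip.sign_off(): hands the job in, once; it reports no verdict.
Trained networks look in a picture, given as the dict that the camera call returned (one of the last four; its "shot" number tells which), for a name from the list of things; names that differ only in an ending like _2 or _b are one class to them, and where a whole thing is asked for, a point or a joint stands for the part that bears it (a point fixed in the world has none). Each returns a list of dicts, best first, with "confidence" (0 to 1); they miss things now and then, are a little off and sometimes report something else, mostly with a low value. They report only what shows in the picture. A call takes as long as a camera call.
- finder.boxes_of(picture, thing): "xy" ([column, row] in pixels, amid what is visible of it).
The state is a dict: "clock": time; "qpos": joint angles; "qd": joint speeds; "effort": joint torques, N m; "position": TCP position; "ee_rot": TCP orientation; "contact_force": force on the tool from outside, world axes, zero at the start; "moment": the same for the moment, N m; "width": finger opening in m.
Only numpy, scipy, OpenCV 4.12 (cv2) and the standard library are available. Lean on these libraries where they do the work, as an engineer would, in place of code of your own. Each camera call takes 0.05 s, during which the arm holds its last target.

TASK

Hook the yellow drip cup over the top rail near the rail's left end (the robot's left), slide it along the rail, without lifting it off, until its hook is centred on the blue band, and let go of it. Then draw the freshly rinsed steel scoop up out of its wooden holder and hold it in the air to drain: its lower mouth edge a few centimetres above the middle of the cup's opening, handle leaning about 45 degrees from upright, open mouth facing slantwise downward, touching neither cup nor rail. Finish while still holding it there, and leave the bowl, jar and shaker where they stand.

Things in the scene. Friction and masses are not known exactly. Their poses are not given: they have to be found in the camera images.
- cup_tab (a point): centre of the black grip tab (16 mm in x, 20 mm in y, 42 mm tall) on top of the hook of the yellow plastic drip cup (0.13 to 0.25 kg). Axes are the cup's: z up, x from the open cup towards the hook, y along the hook's 36 mm width. The cup starts upright on the table with this point 150 mm up. The cup's centre line is 56 mm to -x of the tab, so the load is off-centre
- cup_seat (a point): point in the hook where the rail's axis goes, 31 mm below the tab's centre; axes as cup_tab. The hook is an upside-down U open below: gap 20 mm in x centred here, ceiling 6 mm above here, +x lip 4 mm thick down to 16 mm below here; on the -x side a 4 mm plate runs down to the cup. Hung, the cup is on the robot's side, against the lower bar, leaning about 5 degrees; this point settles up to 4 mm off in x
- cup_mouth (a point): centre of the drip cup's square opening, at rim height; axes as cup_tab. The cup is an open box 84 x 84 mm outside, 78 x 78 mm inside, 50 mm high. When it hangs, its rim is 69 mm below the rail's axis and the tab's top 52 mm above the rail's axis
- rail_mid (a point): middle of the top rail's axis, 190 mm above the table: a round steel bar 12 mm thick, 340 mm long along y, between two fixed posts 14 mm thick at y = +-170 mm, with an equal parallel bar 90 mm straight below it. Fixed stand, feet 110 mm long in x and 12 mm high. x points horizontally away from the robot, y to the robot's left, z up
- mark: the blue band, 36 mm long, painted round the top rail (and a second one straight below on the lower bar). Origin: band's centre on the rail's axis; axes as rail_mid. It is on the right part of the rail, 20 to 110 mm to the right of the middle
- scoop_mid (a point): centre of the stainless scoop (0.08 to 0.17 kg), on its handle's axis, 75 mm above its underside. z runs up the handle, x from mouth to closed back (mouth faces -x). A square cup 46 mm wide (y), 46 mm tall (z), 36 mm deep (x), with a straight handle 12 mm (x) by 16 mm (y) rising from its top to 151 mm above the underside; the handle's axis is 12 mm behind the mouth's plane
- scoop_grip (a point): a point on the handle's axis 115 mm above the scoop's underside, in the middle of the dark grip part, good to grasp; axes as scoop_mid
- scoop_lip (a point): middle of the mouth's lower edge, where the scoop drips: 12 mm to -x of the handle's axis, at the underside; axes as scoop_mid
- holder: wooden socket, fixed: outside 48 (x) by 58 (y) by 55 mm high, inside 40 x 50 mm, floor 4 mm, on a base plate 80 x 80 x 4 mm. Origin under its centre. The scoop stands loosely in it, handle up, mouth to the holder's -x; its handle sticks out 100 mm above the holder's rim
- bowl_mid (a point): green melamine bowl, 124 mm across, 55 mm high; centre. Leave it alone
- jar_mid (a point): closed glass jar with a steel cap, 72 mm across, 120 mm high; centre. Leave it alone
- shaker_mid (a point): white ceramic shaker, 50 mm across, 90 mm high; centre. Leave it alone

How it is judged:
By the outcome, as a careful person would: the job done as asked, in the order asked, and still so for the second after the job is handed in, while the arm keeps its last pose, push and grip.
It also fails if it takes over 61 s, if anything falls off the work surface, if the arm or the gripper's body presses on something with over 40 N, if the wrist force passes 120 N, or if a joint passes its speed limit or range.

## Working session

There is one attempt and no reset: what is moved stays moved. The work goes in short steps, Python scripts to look and compute and a tool call to move; the robot and the scene stay as the last step left them, time stands still between calls to the robot, and variables do not carry over. Pictures are saved under pics/ and viewed, and the job is handed in when it is done.

Besides the shell and the picture viewer there is one more tool, called after "Request:" as name(argument=value, ...), one argument or row to a line, values as JSON. carry_out: Moves the arm, as the interface text tells. Its arguments: {"type":"object","properties":{"rows":{"type":"array","items":{"type":"array","items":{"type":"array","items":{"type":"number"}}}},"force":{"type":"number"}},"required":["rows"]}

```bash
mkdir -p pics
cat > h.py <<'E'
import numpy as np, cv2
from rig import telemetry, cams, manip, finder
from scipy.spatial.transform import Rotation as R
def rot(q): return R.from_quat([q[1],q[2],q[3],q[0]]).as_matrix()
def att(p):
    a=np.array(p["attitude"],float)
    return a if a.shape==(3,3) else rot(a)
def ray(p,uv):
    K=np.array(p["camera_matrix"]);k=p["k1"]
    d=np.array([(uv[0]-K[0,2])/K[0,0],(uv[1]-K[1,2])/K[1,1]])
    u=d.copy()
    for _ in range(30): u=d/(1+k*(u@u))
    v=att(p)@np.array([u[0],u[1],1.0]); return np.array(p["eye"]),v/np.linalg.norm(v)
def atz(p,uv,z):
    e,v=ray(p,uv); return e+v*(z-e[2])/v[2]
def proj(p,X):
    K=np.array(p["camera_matrix"]);c=att(p).T@(np.array(X)-p["eye"]);u=c[:2]/c[2];u=u*(1+p["k1"]*(u@u))
    return np.array([K[0,0]*u[0]+K[0,2],K[1,1]*u[1]+K[1,2]])
def tri(obs):
    A=np.zeros((3,3));b=np.zeros(3)
    for p,uv in obs:
        e,v=ray(p,uv);M=np.eye(3)-np.outer(v,v);A+=M;b+=M@e
    X=np.linalg.solve(A,b); return X,[np.linalg.norm(proj(p,X)-uv) for p,uv in obs]
def save(p,n,s=None):
    im=cv2.cvtColor(p["image"],cv2.COLOR_RGB2BGR); cv2.imwrite("pics/"+n+".png",im)
def crop(p,n,c0,r0,w,h,f):
    im=cv2.cvtColor(p["image"],cv2.COLOR_RGB2BGR)[r0:r0+h,c0:c0+w]; cv2.imwrite("pics/"+n+".png",cv2.resize(im,None,fx=f,fy=f,interpolation=cv2.INTER_CUBIC))
E
cat > a.py <<'E'
from h import *
s=telemetry.get_state(); print({k:np.round(v,4).tolist() for k,v in s.items()}); print(manip.hold_point_z)
P={n:cams.get_image(n) for n in ("top","side","wrist")}
for n,p in P.items():
    save(p,n+"0"); print(n,np.round(p["eye"],3),np.round(att(p)[:,2],3),p["k1"],np.round(p["camera_matrix"],1).tolist())
for t in ["cup_tab","cup_seat","cup_mouth","rail_mid","mark","scoop_mid","scoop_grip","scoop_lip","holder","bowl_mid","jar_mid","shaker_mid"]:
    o=[]
    for n in P:
        r=finder.boxes_of(P[n],t)
        print(t,n,[(np.round(d["xy"],1).tolist(),round(d["confidence"],2)) for d in r[:2]])
        if r and n!="wrist" : o.append((P[n],np.array(r[0]["xy"])))
    if len(o)==2: X,e=tri(o);print("   ->",np.round(X,4),np.round(e,1))
E
python3 a.py
```

```text
{'clock': 0.0, 'qpos': [-1.348, 0.2766, 1.5061, -0.0, 1.3607, -0.121], 'qd': [-0.001, 0.0003, 0.0003, -0.0003, -0.0005, -0.0002], 'effort': [0.0007, -41.677, -24.5801, -0.0, 0.0112, 0.0], 'position': [0.1937, -0.5408, 0.2304], 'ee_rot': [-0.0006, 0.8176, -0.5757, -0.0007], 'contact_force': [0.5356, 0.2107, 1.0315], 'moment': [-0.0219, 0.0377, 0.0175], 'width': 0.0853}
0.0187
top [ 0.4   -0.031  1.191] [ 0.126  0.01  -0.992] 0.02027566479830967 [[474.1, 0.0, 281.3], [0.0, 474.1, 216.0], [0.0, 0.0, 1.0]]
side [0.281 0.572 0.958] [ 0.241 -0.588 -0.772] -0.07959964114704081 [[394.7, 0.0, 282.0], [0.0, 394.7, 210.7], [0.0, 0.0, 1.0]]
wrist [ 0.256 -0.519  0.374] [-0.249 -0.087 -0.965] -0.07574301768391306 [[322.1, 0.0, 281.1], [0.0, 322.1, 209.4], [0.0, 0.0, 1.0]]
cup_tab top [([251.5, 249.5], 0.55)]
cup_tab side [([290.6, 271.9], 0.8)]
cup_tab wrist []
   -> [0.466  0.0537 0.0264] [0.7 0.6]
cup_seat top [([251.4, 255.3], 0.68)]
cup_seat side [([290.8, 268.6], 0.62)]
cup_seat wrist []
   -> [0.4579 0.054  0.0471] [3.7 3.3]
cup_mouth top [([253.2, 256.6], 0.57), ([352.1, 167.1], 0.52)]
cup
[... 800 characters left out ...]
.8), ([292.6, 270.1], 0.56)]
scoop_lip wrist []
   -> [0.5219 0.324  0.0714] [0.2 0.2]
holder top [([151.3, 228.3], 0.81)]
holder side [([230.6, 361.1], 0.7)]
holder wrist []
   -> [ 0.5209  0.3184 -0.0287] [0.8 0.8]
bowl_mid top [([165.6, 147.7], 0.58)]
bowl_mid side [([166.5, 303.5], 0.96), ([223.0, 348.7], 0.47)]
bowl_mid wrist []
   -> [0.7153 0.271  0.049 ] [1.3 1.3]
jar_mid top [([396.1, 285.9], 0.55)]
jar_mid side [([266.4, 154.9], 0.61), ([356.9, 186.1], 0.59)]
jar_mid wrist []
   -> [ 0.4914 -0.1654  0.2964] [69.2 50.1]
shaker_mid top [([140.4, 220.9], 0.73), ([446.1, 242.1], 0.58)]
shaker_mid side [([336.6, 153.1], 0.82)]
shaker_mid wrist []
   -> [0.4185 0.1529 0.5783] [39.2 34.9]
```

View pics/top0.png

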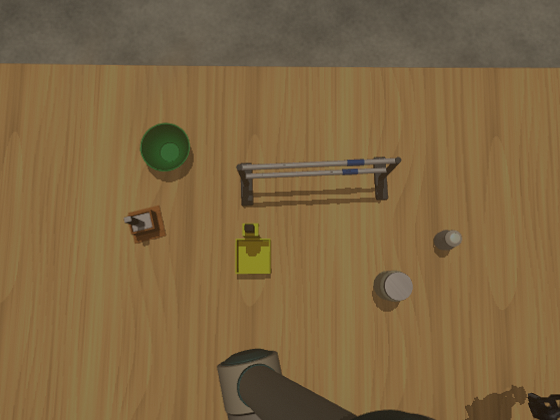

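View pics/side0.png

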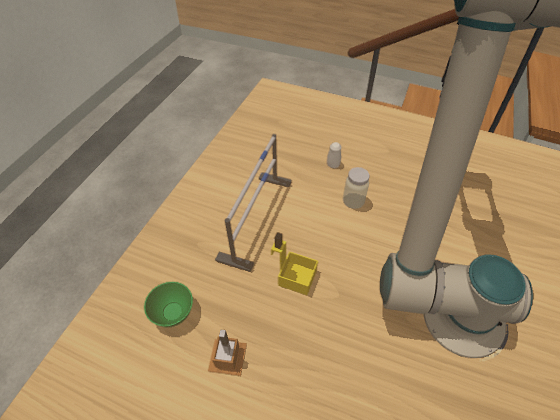

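```bash
cat > b.py <<'E'
import cv2
t=cv2.imread("pics/top0.png");s=cv2.imread("pics/side0.png")
def c(im,n,c0,r0,w,h,f): cv2.imwrite("pics/"+n+".png",cv2.resize(im[r0:r0+h,c0:c0+w],None,fx=f,fy=f,interpolation=cv2.INTER_CUBIC))
c(t,"t_cup",225,215,60,70,8); c(t,"t_rail",230,145,180,65,4.4); c(t,"t_scoop",110,190,70,60,8)
c(s,"s_cup",260,220,70,80,7); c(s,"s_rail",210,125,90,150,4); c(s,"s_scoop",195,315,65,65,8)
E
python3 b.py
```

```text
(no output)
```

View pics/t_cup.png

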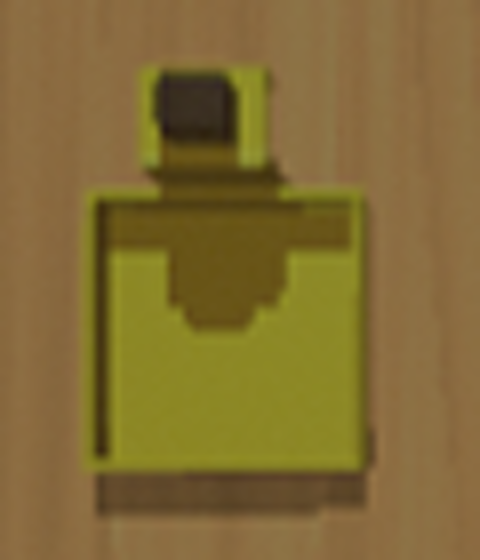

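View pics/t_rail.png

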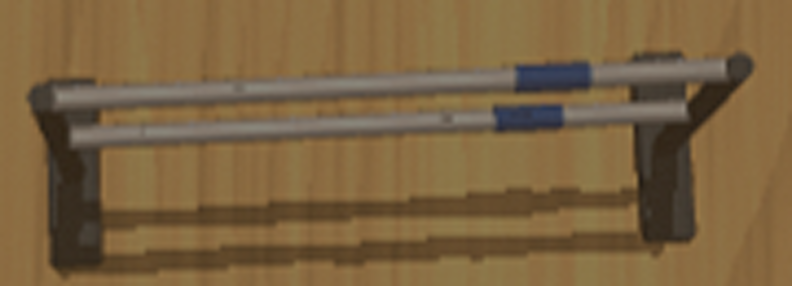

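View pics/t_scoop.png

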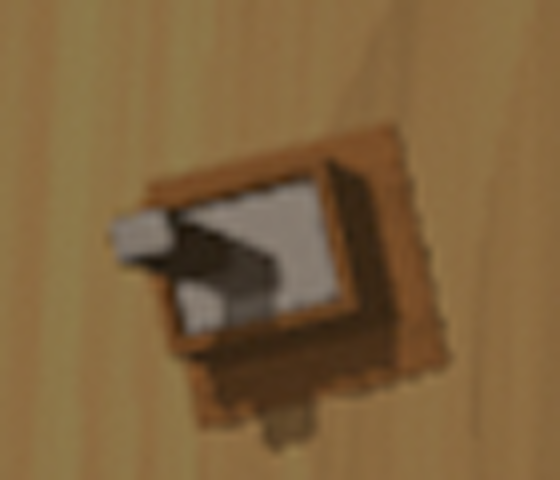

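View pics/s_cup.png

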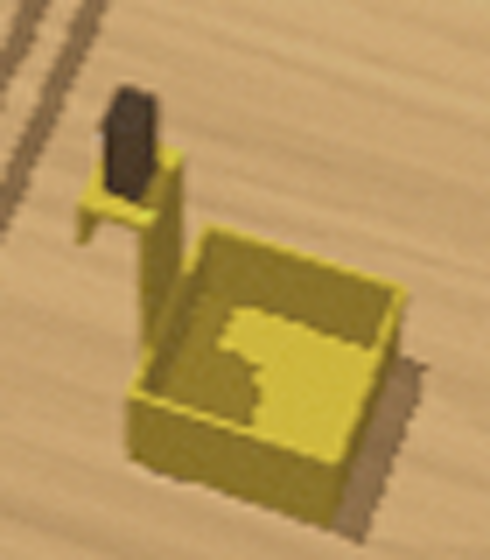

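View pics/s_rail.png

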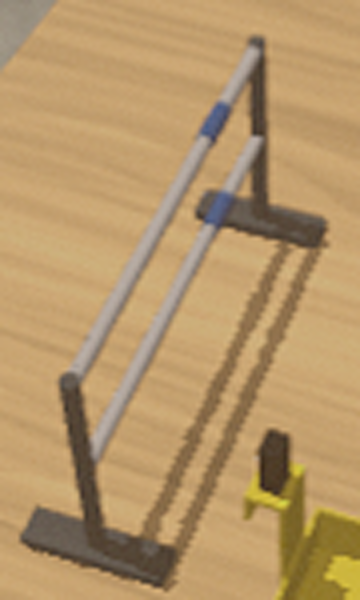

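View pics/s_scoop.png

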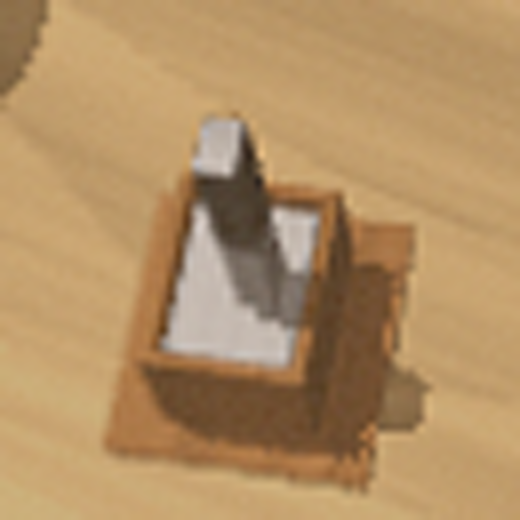

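```bash
cat > c.py <<'E'
from h import *
from scipy.optimize import least_squares
P={"top":cams.get_image("top"),"side":cams.get_image("side")}
def px(c0,r0,f,u): return [c0+(u[0]+.5)/f-.5, r0+(u[1]+.5)/f-.5]
def fit(obs,x0,name):
    def X(q,m): c,s=np.cos(q[2]),np.sin(q[2]); return [q[0]+c*m[0]-s*m[1],q[1]+s*m[0]+c*m[1],m[2]]
    f=lambda q:np.concatenate([proj(P[n],X(q,m))-uv for n,m,uv in obs])
    r=least_squares(f,x0); print(name,np.round(r.x[:2],4),"yaw deg",round(np.degrees(r.x[2]),2)); print("  res",np.round(f(r.x).reshape(-1,2),1).tolist()); return r.x
T=lambda u:px(225,215,8,u); S=lambda u:px(260,220,7,u)
h=.042
# cup, origin = tab ; centre -56
cup=[("top",[-.056+h,h,.05],T((87,187))),("top",[-.056+h,-h,.05],T((366,187))),("top",[-.056-h,-h,.05],T((366,472))),("top",[-.056-h,h,.05],T((85,472)))]
S_=[("side",[-.056+h,h,.05],S((131,392))),("side",[-.056+h,-h,.05],S((208,229))),("side",[-.056-h,-h,.05],S((407,289))),("side",[-.056-h,h,.05],S((337,462)))]
q1=fit(cup,[.5,.05,0],"cup top");q2=fit(S_,[.5,.05,0],"cup side")
q=fit(cup+S_,[.5,.05,0],"cup both")
for n in P: print("tabtop",n,np.round(proj(P[n],[q[0],q[1],.171]),1),"tabmid",np.round(proj(P[n],[q[0],q[1],.150]),1))
T=lambda u:px(230,145,4.4,u); S=lambda u:px(210,125,4,u)
rail=[("top",[0,.17,.195],T((42,97))),("top",[0,-.17,.195],T((739,66)))]
rs=[("side",[0,.17,.195],S((69,381))),("side",[0,-.17,.195],S((257,43)))]
fit(rail,[.65,-.08,0],"rail top");fit(rs,[.65,-.08,0],"rail side");r=fit(rail+rs,[.65,-.08,0],"rail both")
c,s=np.cos(r[2]),np.sin(r[2])
for n,uv in (("top",T((553,77))),("side",S((215,121)))):
    X=atz(P[n],uv,.193); d=X[:2]-r[:2]; print("mark",n,np.round(X,4),"along y",round(-s*d[0]+c*d[1],4),"x",round(c*d[0]+s*d[1],4))
for n,uv in (("top",T((528,117))),("side",S((219,210)))):
    X=atz(P[n],uv,.102); d=X[:2]-r[:2]; print("mark low",n,np.round(X,4),"along y",round(-s*d[0]+c*d[1],4),"x",round(c*d[0]+s*d[1],4))
T=lambda u:px(110,190,8,u); S=lambda u:px(195,315,8,u)
ho=[("top",[.04,.04,.004],T((146,182))),("top",[.04,-.04,.004],T((397,123))),("top",[-.04,-.04,.004],T((449,362))),("top",[-.04,.04,.004],T((200,431))),
 ("top",[.024,-.029,.055],T((331,158))),("top",[-.024,-.029,.055],T((356,303))),("top",[-.024,.029,.055],T((183,357)))]
hs=[("side",[-.04,-.04,.004],S((414,225))),("side",[-.04,.04,.004],S((367,492))),("side",[.04,.04,.004],S((104,452))),("side",[-.024,.029,.055],S((307,382))),("side",[.024,.029,.055],S((142,365))),("side",[-.024,-.029,.055],S((343,194)))]
fit(ho,[.53,.32,.2],"holder top");fit(hs,[.53,.32,.2],"holder side");g=fit(ho+hs,[.53,.32,.2],"holder both")
for n,uv in (("top",T((145,237))),("side",S((217,147)))):
    X=atz(P[n],uv,.155); d=X[:2]-g[:2];c,s=np.cos(g[2]),np.sin(g[2]); print("handle top",n,np.round(X,4),"in holder",np.round([c*d[0]+s*d[1],-s*d[0]+c*d[1]],4))
E
python3 c.py
```

```text
cup top [0.5043 0.049 ] yaw deg 0.87
  res [[0.1, 0.3], [0.0, 0.2], [-0.0, -0.3], [-0.0, -0.2]]
cup side [0.5041 0.0497] yaw deg 0.88
  res [[-0.5, 0.5], [-0.2, -1.1], [0.4, -0.3], [0.3, 0.8]]
cup both [0.5042 0.0493] yaw deg 0.87
  res [[-0.0, 0.3], [-0.1, 0.3], [-0.2, -0.3], [-0.2, -0.2], [-0.5, 0.3], [-0.2, -1.3], [0.5, -0.4], [0.3, 0.6]]
tabtop top [249.  227.3] tabmid [249.7 228.3]
tabtop side [278.4 235.2] tabmid [278.5 240.2]
rail top [ 0.642  -0.0983] yaw deg 3.23
  res [[0.0, -0.0], [-0.0, 0.0]]
rail side [ 0.6415 -0.099 ] yaw deg 3.06
  res [[-0.0, 0.2], [0.1, -0.2]]
rail both [ 0.6418 -0.0985] yaw deg 3.18
  res [[0.1, 0.0], [0.1, 0.2], [-0.1, 0.3], [-0.2, -0.2]]
mark top [ 0.6457 -0.1779  0.193 ] along y -0.0795 x -0.0005
mark side [ 0.6455 -0.1798  0.193 ] along y -0.0814 x -0.0008
mark low top [ 0.6462 -0.178   0.102 ] along y -0.0796 x -0.0
mark low side [ 0.646  -0.1802  0.102 ] along y -0.0818 x -0.0004
holder top [0.5271 0.3197] yaw deg 15.35
  res [[0.3, 0.2], [-0.2, -0.3], [0.4, 0.3], [0.3, -0.3], [-0.5, -0.4], [0.8, 0.6], [-1.2, -0.1]]
holder side [0.5268 0.3207] yaw deg 15.35
  res [[0.2, 0.2], [0.2, -0.6], [0.0, -0.0], [-0.2, 0.6], [-0.2, 0.0], [0.0, -0.2]]
holder both [0.527  0.3202] yaw deg 15.32
  res [[0.2, 0.3], [-0.3, -0.2], [0.2, 0.3], [0.2, -0.3], [-0.6, -0.3], [0.6, 0.6], [-1.4, -0.1], [0.2, 0.0], [0.2, -0.8], [0.0, -0.3], [-0.2, 0.4], [-0.2, -0.2], [0.0, -0.4]]
handle top top [0.5206 0.3183 0.155 ] in holder [-0.0067 -0.0002]
handle top side [0.522  0.3197 0.155 ] in holder [-0.0049  0.0008]
```

Request:
carry_out(
  rows=[
    [[1,2.0,3.9,0,0.09],[1,2.0,3.9,0,0.09],[1,2.0,3.9,0,0.09],[1,2.0,3.9,0,0.09],[1,2.0,3.9,0,0.09],[1,2.0,3.9,0,0.09],[1,2.0,3.9,0,0.09],[1,2.0,3.9,0,0.09],[1,2.0,3.9,0,0.09],[1,2.0,3.9,0,0.09],[1,2.0,3.9,0,0.09],[1,2.0,3.9,0,0.09]],
  ],
)

```text
clock: 3.25
position: [0.4344, -0.0717, 0.2317]
ee_rot: [0.0, 0.997, -0.072, 0.001]
contact_force: [0.6, -0.6, 0.6]
width: 0.0855
```

Request:
carry_out(
  rows=[
    [[1,1.75,3.0,0,0.04],[1,1.75,3.0,0,0.04],[1,1.75,3.0,0,0.04],[1,1.75,3.0,0,0.04],[1,0,0,0,0]],
  ],
)

```text
clock: 3.75
position: [0.5058, 0.0498, 0.2313]
ee_rot: [-0.001, 1.0, 0.009, 0.001]
contact_force: [-0.3, -0.3, -0.3]
width: 0.0855
```

```bash
cat > d.py <<'E'
from h import *
s=telemetry.get_state();print(np.round(s["position"],4),np.round(rot(s["ee_rot"]),3).tolist())
p=cams.get_image("wrist");save(p,"w1")
for z in (.129,.171):
  print(z,[np.round(proj(p,[.5042+a,.0493+b,z])).tolist() for a in(-.008,.008) for b in (-.01,.01)])
E
python3 d.py
```

```text
[0.5058 0.0498 0.2313] [[1.0, 0.017, 0.002], [0.017, -1.0, 0.002], [0.002, -0.002, -1.0]]
0.129 [[269.0, 222.0], [269.0, 197.0], [289.0, 222.0], [290.0, 198.0]]
0.171 [[267.0, 241.0], [267.0, 212.0], [291.0, 241.0], [291.0, 212.0]]
```

View pics/w1.png

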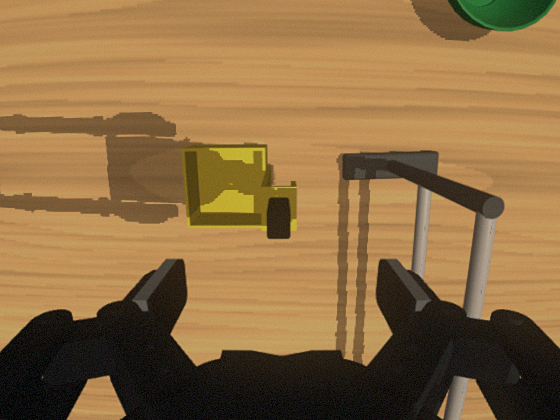

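Request:
carry_out(
  rows=[
    [[1,-0.15,-0.05,-2.4,0],[1,0,0,-3,0],[1,0,0,-3,0],[1,0,0,-1.0,0],[1,0,0,0,0],[-1,0,0,0,0],[-1,0,0,0,0],[-1,0,0,0,0],[-1,0,0,0,0],[-1,0,0,0,0]],
  ],
  force=70,
)

```text
clock: 4.8
position: [0.5029, 0.0461, 0.1379]
ee_rot: [0.0, 1.0, 0.007, 0.001]
contact_force: [-0.3, -0.7, -1.5]
width: 0.015
```

```bash
cat > e.py <<'E'
from h import *
import sys
s=telemetry.get_state();M=rot(s["ee_rot"]);print(s["clock"],np.round(s["position"],4),"jawyaw",round(np.degrees(np.arctan2(M[1,0],M[0,0])),2),"F",np.round(s["contact_force"],1),"M",np.round(s["moment"],2),"w",round(s["width"],4),np.round(s["qpos"],3))
for n in sys.argv[2:]:
    p=cams.get_image(n);save(p,n+sys.argv[1])
E
python3 e.py 2 wrist side
```

```text
4.8 [0.5029 0.0461 0.1379] jawyaw 0.75 F [-0.3 -0.7 -1.5] M [ 0.09 -0.07 -0.02] w 0.015 [-0.046  0.244  1.799 -0.     1.096 -0.059]
```

View pics/wrist2.png

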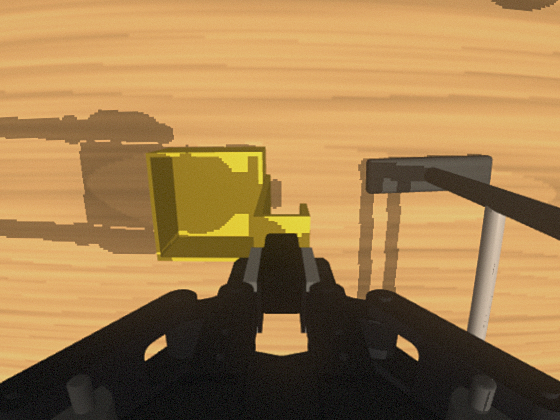

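Request:
carry_out(
  rows=[
    [[-1,0,0,0.5,0],[-1,0,0,1.5,0],[-1,0,0,2.5,0],[-1,0,0,3,0],[-1,0,0,2.5,0],[-1,0,0,1.5,0],[-1,0,0,0,0.04],[-1,0,0,0,0]],
  ],
)

```text
clock: 5.7
position: [0.502, 0.0461, 0.2527]
ee_rot: [0.0, 1.0, 0.027, 0.0]
contact_force: [0.4, 0.4, -3.5]
width: 0.0147
```

```bash
python3 e.py 3 side wrist
```

```text
5.7 [0.502  0.0461 0.2527] jawyaw 3.04 F [ 0.4  0.4 -3.5] M [ 0.01 -0.08 -0.03] w 0.0147 [-0.046  0.157  1.611 -0.     1.374 -0.099]
```

View pics/side3.png

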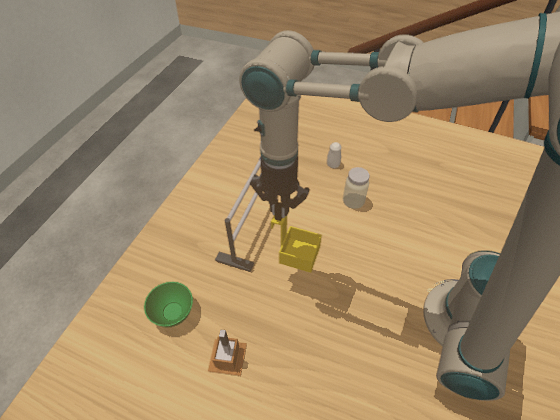

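View pics/wrist3.png

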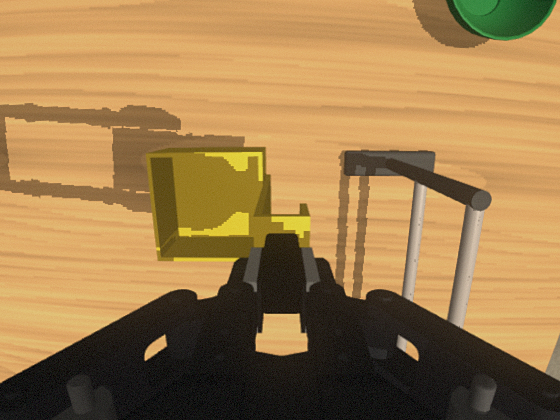

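Request:
carry_out(
  rows=[
    [[-1,1.4,-0.6,0,0],[-1,2.6,-0.9,0,0],[-1,2.6,-0.9,0,0],[-1,2.6,-0.9,0,0],[-1,2.4,-0.7,0,0],[-1,1.4,-0.3,0,0],[-1,0.4,0,0,0],[-1,0,0,0,0],[-1,0,0,0,0]],
  ],
)

```text
clock: 6.7
position: [0.6356, 0.0032, 0.2519]
ee_rot: [-0.0, 1.0, 0.027, -0.001]
contact_force: [0.3, -0.0, -1.6]
width: 0.0151
```

```bash
python3 e.py 4 side wrist top; python3 -c "
import cv2
s=cv2.imread('pics/side4.png');cv2.imwrite('pics/side4c.png',cv2.resize(s[120:280,200:340],None,fx=4,fy=4,interpolation=2))"
```

```text
6.7 [0.6356 0.0032 0.2519] jawyaw 3.04 F [ 0.3 -0.  -1.6] M [ 0.01 -0.07  0.03] w 0.0151 [-0.104  0.359  1.33   0.     1.453 -0.157]
```

View pics/side4c.png

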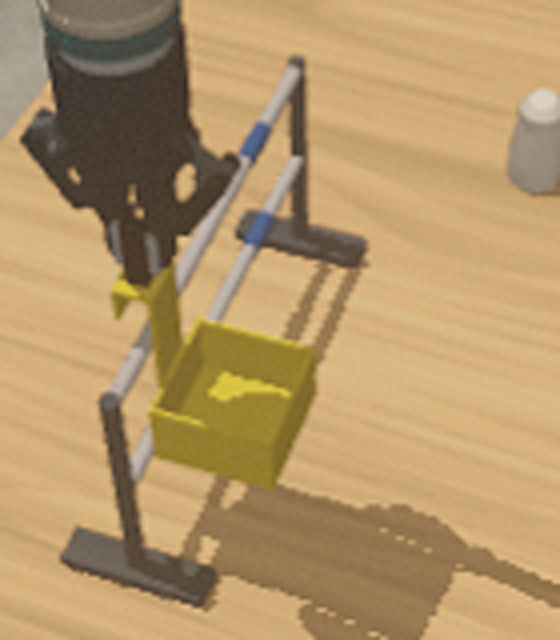

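View pics/wrist4.png

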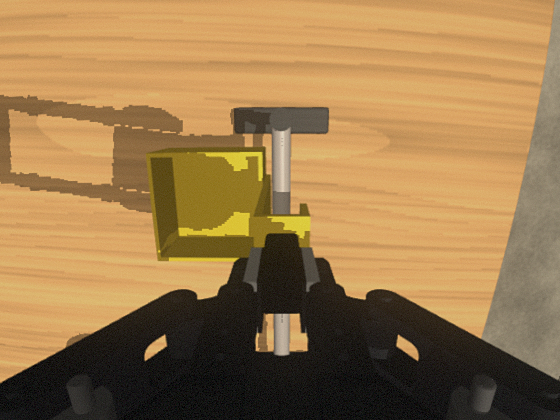

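Request:
carry_out(
  rows=[
    [[-1,0,0,-0.8,0],[-1,0,0,-1.2,0],[-1,0,0,-1.0,0],[-1,0,0,-0.6,0],[-1,0,0,-0.3,0],[-1,0,0,0,0]],
  ],
)

```text
clock: 7.45
position: [0.636, 0.0031, 0.2126]
ee_rot: [-0.0, 1.0, 0.027, -0.001]
contact_force: [-0.3, -0.6, -2.2]
width: 0.0151
```

Request:
carry_out(
  rows=[
    [[-1,0,0,-0.15,0],[-1,0,0,-0.15,0],[-1,0,0,0,0]],
  ],
)

```text
clock: 7.75
position: [0.6364, 0.0031, 0.2104]
ee_rot: [0.0, 1.0, 0.026, 0.0]
contact_force: [-0.7, -0.0, -2.3]
width: 0.0149
```

```bash
python3 e.py 5 side wrist; python3 -c "
import cv2
s=cv2.imread('pics/side5.png');cv2.imwrite('pics/side5c.png',cv2.resize(s[120:280,200:340],None,fx=4,fy=4,interpolation=2))"
```

```text
7.75 [0.6364 0.0031 0.2104] jawyaw 3.04 F [-0.7 -0.  -2.3] M [-0.03 -0.09  0.01] w 0.0149 [-0.104  0.379  1.401 -0.     1.361 -0.157]
```

View pics/side5c.png

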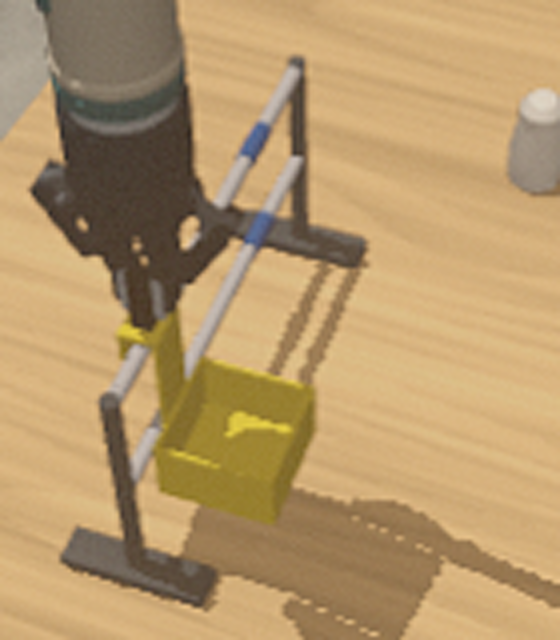

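View pics/wrist5.png

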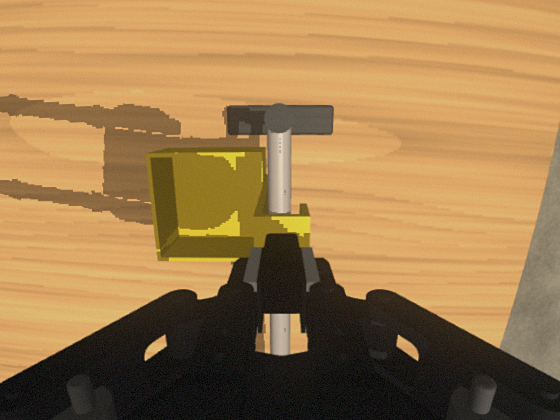

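Request:
carry_out(
  rows=[
    [[-1,0,0,-0.1,0],[-1,0,0,0,0],[-1,0,0,-0.1,0],[-1,0,0,0,0]],
  ],
)

```text
clock: 8.25
position: [0.6364, 0.0031, 0.2084]
ee_rot: [0.0, 1.0, 0.027, 0.0]
contact_force: [0.7, -0.1, -2.7]
width: 0.0152
```

Request:
carry_out(
  rows=[
    [[-1,0,0,-0.1,0],[-1,0,0,0,0]],
  ],
)

```text
clock: 8.45
position: [0.6364, 0.0031, 0.2083]
ee_rot: [0.0, 1.0, 0.027, 0.001]
contact_force: [-1.3, -0.1, 3.5]
width: 0.0154
```

Request:
carry_out(
  rows=[
    [[-1,0,0,-0.1,0],[-1,0,0,0,0]],
  ],
)

```text
clock: 8.65
position: [0.6364, 0.0031, 0.2082]
ee_rot: [0.0, 1.0, 0.026, 0.001]
contact_force: [-2.9, 0.6, 7.6]
width: 0.0151
```

Request:
carry_out(
  rows=[
    [[-1,0.04,-0.6,0.1,0],[-1,0.09,-1.6,0,0],[-1,0.09,-1.6,0,0],[-1,0.09,-1.6,0,0],[-1,0.09,-1.6,0,0],[-1,0.09,-1.6,0,0],[-1,0.09,-1.6,0,0],[-1,0.09,-1.6,0,0],[-1,0.09,-1.6,0,0],[-1,0.09,-1.6,0,0],[-1,0.06,-1.0,0,0],[-1,0,0,0,0]],
  ],
)

```text
clock: 9.85
position: [0.646, -0.1591, 0.2083]
ee_rot: [0.001, 1.0, 0.026, 0.001]
contact_force: [0.3, 0.4, 4.8]
width: 0.0148
```

```bash
python3 e.py 6 side wrist top; python3 -c "
import cv2
s=cv2.imread('pics/side6.png');cv2.imwrite('pics/side6c.png',cv2.resize(s[100:240,200:340],None,fx=4,fy=4,interpolation=2))"
```

```text
9.85 [ 0.646  -0.1591  0.2083] jawyaw 2.94 F [0.3 0.4 4.8] M [ 0.13 -0.06  0.04] w 0.0148 [-0.346  0.423  1.336 -0.     1.38  -0.397]
```

View pics/side6c.png

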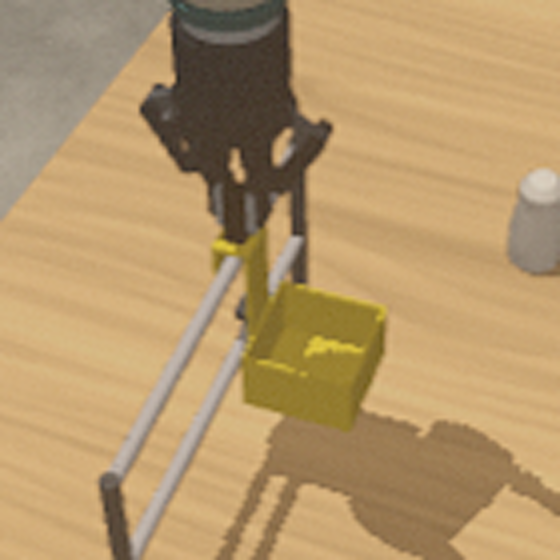

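View pics/wrist6.png

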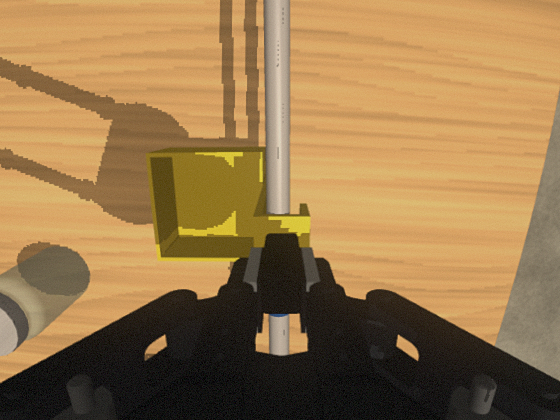

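View pics/top6.png

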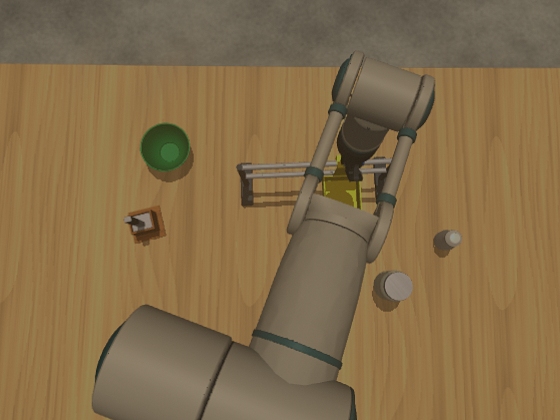

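```bash
cat > f.py <<'E'
from h import *
p=cams.get_image("wrist")
im=p["image"].astype(int)
b=(im[:,:,2]>im[:,:,0]+25)&(im[:,:,2]>60)
r,c=np.where(b); print("blue",r.min() if len(r) else None,r.max() if len(r) else None,c.min() if len(c) else None,c.max() if len(c) else None)
print("hook edge top z .2", np.round(atz(p,(290,214),.2),4), "rowtest",np.round(atz(p,(290,216),.2),4))
if len(r):
  for rr in (r.min()-.5,r.max()+.5): print("blue",rr,np.round(atz(p,(c.mean(),rr),.196),4))
crop(p,"w6c",220,190,120,180,4)
E
python3 f.py
```

```text
blue 314 316 270 287
hook edge top z .2 [ 0.6487 -0.1357  0.2   ] rowtest [ 0.6487 -0.1367  0.2   ]
blue 313.5 [ 0.6458 -0.1946  0.196 ]
blue 316.5 [ 0.6459 -0.1965  0.196 ]
```

View pics/w6c.png

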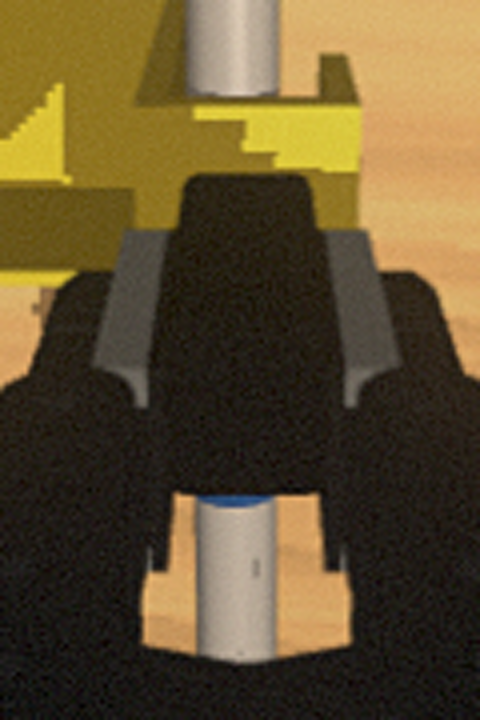

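Request:
carry_out(
  rows=[
    [[-1,0.04,-0.7,0,0],[-1,0.06,-1.05,0,0],[-1,0.03,-0.6,0,0],[-1,0,0,0,0],[-1,0,0,0,0]],
  ],
)

```text
clock: 10.55
position: [0.6472, -0.1811, 0.2083]
ee_rot: [-0.0, 1.0, 0.026, 0.001]
contact_force: [-0.7, 2.6, 5.6]
width: 0.0153
```

```bash
python3 e.py 7; sed -i 's/w6c/w7c/' f.py; python3 f.py
```

```text
10.55 [ 0.6472 -0.1811  0.2083] jawyaw 3.0 F [-0.7  2.6  5.6] M [ 0.51 -0.03 -0.03] w 0.0153 [-3.770e-01  4.330e-01  1.319e+00  1.000e-03  1.387e+00 -4.290e-01]
blue None None None None
hook edge top z .2 [ 0.6498 -0.1578  0.2   ] rowtest [ 0.6499 -0.1588  0.2   ]
```

View pics/w7c.png

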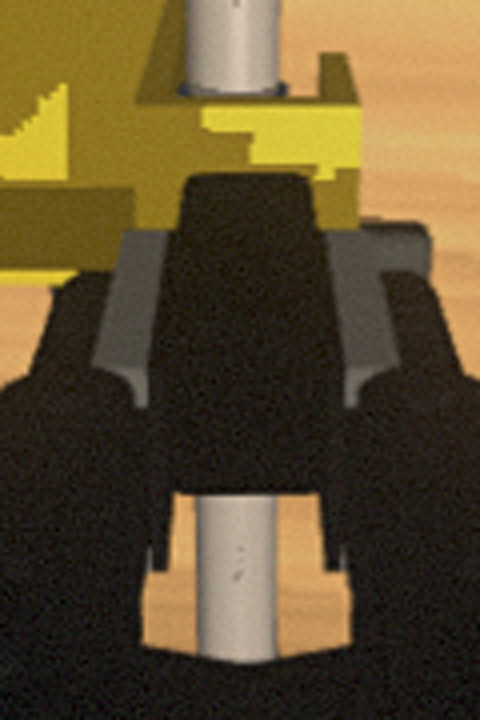

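Request:
carry_out(
  rows=[
    [[0.2,0,0,0,0],[0.2,0,0,0,0],[0.2,0,0,0,0],[0.2,0,0,0,0],[0.2,0,0,0.5,0],[0.2,0,0,2,0],[0.2,0,0,3,0],[0.2,0,0,3,0],[1,0,0,0,0]],
  ],
)

```text
clock: 11.5
position: [0.6488, -0.1812, 0.298]
ee_rot: [0.002, 1.0, 0.027, 0.005]
contact_force: [0.7, 0.7, 0.8]
width: 0.0644
```

```bash
sed -i 's/w7c/w8c/;s/220,190,120,180,4/160,100,240,170,3.3/' f.py; python3 f.py; python3 e.py 8 side
```

```text
blue None None None None
hook edge top z .2 [ 0.6565 -0.1841  0.2   ] rowtest [ 0.6566 -0.1857  0.2   ]
11.55 [ 0.6478 -0.1808  0.2954] jawyaw 3.04 F [ 1.1 -0.6 -0.9] M [-0.03  0.02 -0.03] w 0.0711 [-0.376  0.4    1.162 -0.     1.573 -0.429]
```

View pics/w8c.png

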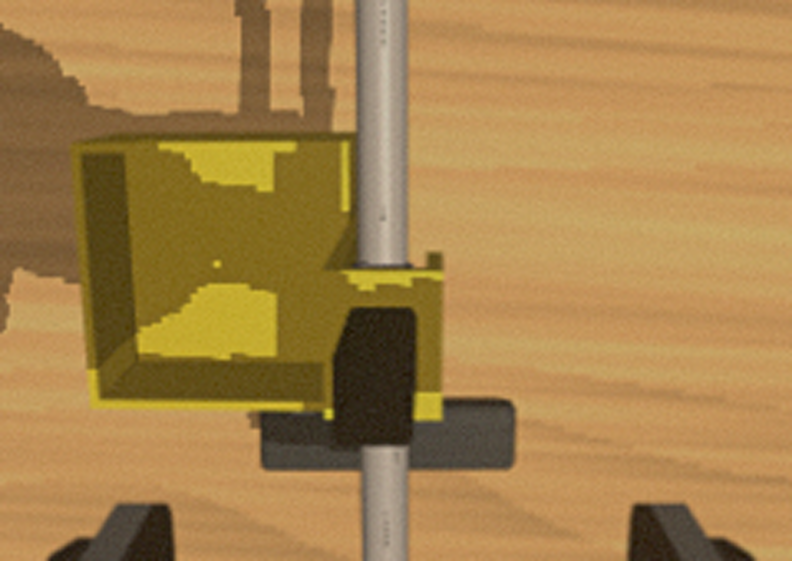

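View pics/side8.png

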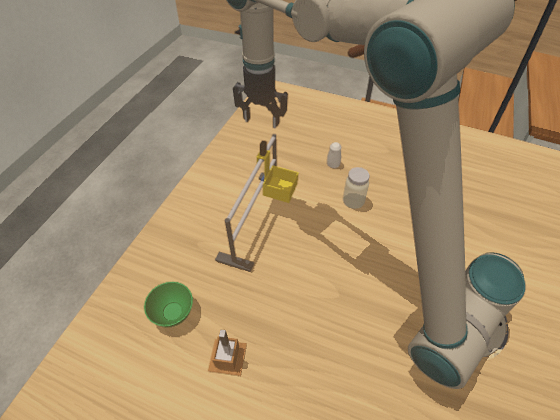

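Request:
carry_out(
  rows=[
    [[1,-0.5,2.0,0,-0.06],[1,-1.1,4.4,0,-0.12],[1,-1.1,4.4,0,-0.12],[1,-1.1,4.4,0,-0.12],[1,-1.1,4.4,0,-0.12],[1,-1.1,4.4,0,-0.12],[1,-1.1,4.4,0,-0.12],[1,-1.1,4.4,0,-0.12],[1,-1.1,4.4,0,-0.12],[1,-1.1,4.4,0,-0.12],[1,-1.1,4.4,0,-0.12],[1,-1.1,4.1,0,-0.1]],
  ],
)

```text
clock: 12.8
position: [0.5192, 0.3222, 0.2906]
ee_rot: [0.001, 0.793, -0.61, -0.001]
contact_force: [0.9, 0.3, -0.1]
width: 0.0852
```

```bash
cat > g.py <<'E'
from h import *
t=cams.get_image("top");save(t,"top9");crop(t,"top9c",300,135,110,90,7)
s=cams.get_image("side");crop(s,"side9c",230,120,90,90,7);save(s,"side9")
w=cams.get_image("wrist");save(w,"w9")
E
python3 g.py;python3 e.py 9
```

```text
12.95 [0.519  0.3226 0.2904] jawyaw -74.61 F [ 0.6 -0.7 -0.5] M [-0.01  0.01  0.02] w 0.0853 [0.442 0.308 1.314 0.    1.523 1.744]
```

View pics/top9c.png

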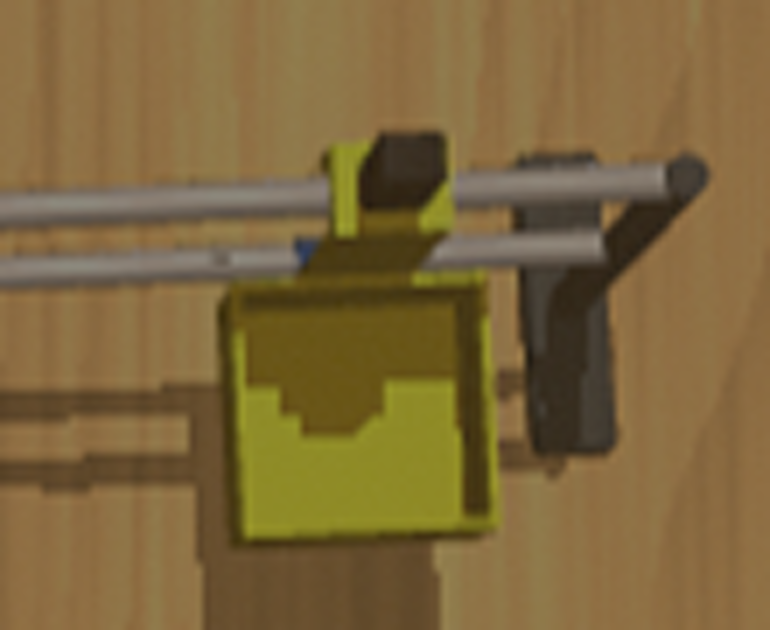

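View pics/side9c.png

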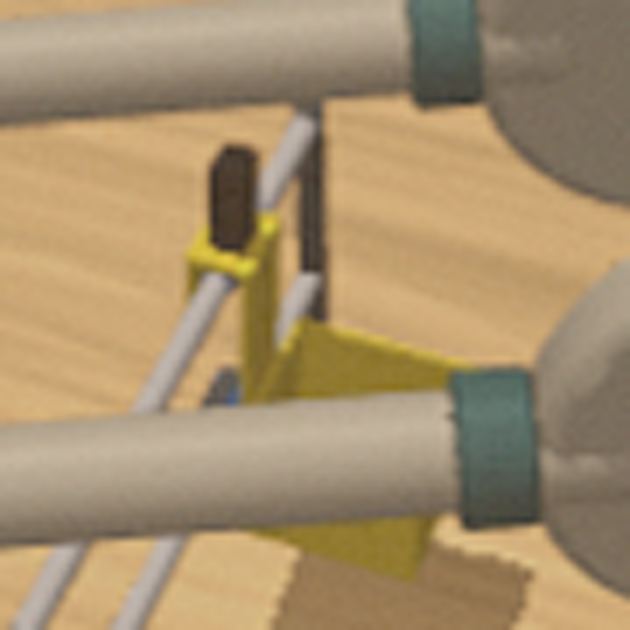

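View pics/w9.png

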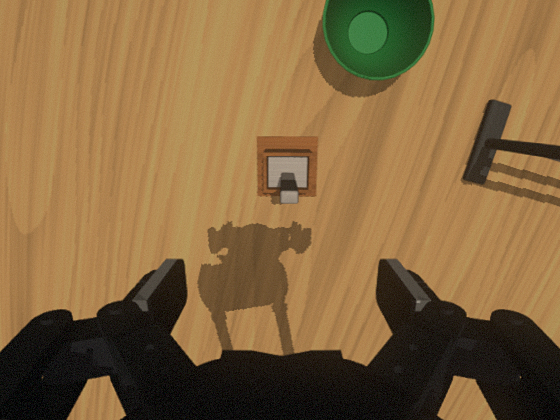

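```bash
cat > i.py <<'E'
from h import *
w=cams.get_image("wrist");t=cams.get_image("top")
crop(w,"w10c",240,120,100,100,6)
print("handle top model", np.round(proj(w,[.5213,.319,.155]),1))
print("cup rim centre", np.round(atz(t,(300+362/7,135+408/7),.121),4), "z.125",np.round(atz(t,(300+362/7,135+408/7),.125),4))
for u in((227,285),(487,272),(497,530),(235,545)): print(np.round(atz(t,(300+u[0]/7,135+u[1]/7),.121),4))
print("hook y", np.round(atz(t,(347.1,135+190/7),.2),4),np.round(atz(t,(364.7,135+190/7),.2),4))
E
python3 i.py
```

```text
handle top model [285.8 197. ]
cup rim centre [ 0.5904 -0.18    0.121 ] z.125 [ 0.5897 -0.1794  0.125 ]
[ 0.6309 -0.1359  0.121 ]
[ 0.6362 -0.2211  0.121 ]
[ 0.5508 -0.2235  0.121 ]
[ 0.5448 -0.1385  0.121 ]
hook y [ 0.6437 -0.1594  0.2   ] [ 0.6441 -0.1969  0.2   ]
```

View pics/w10c.png

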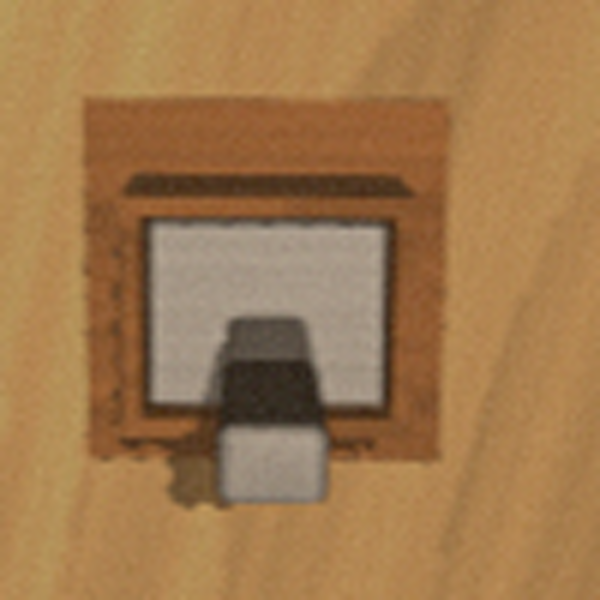

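Request:
carry_out(
  rows=[
    [[1,0.23,-0.36,-3,0],[1,0,0,-4,0],[1,0,0,-4,0],[1,0,0,-3.5,0],[1,0,0,-2.5,0],[1,0,0,-1.5,0],[1,0,0,-0.5,0],[1,0,0,0,0]],
  ],
  force=40,
)

```text
clock: 13.85
position: [0.5231, 0.3155, 0.1016]
ee_rot: [0.001, 0.794, -0.609, -0.0]
contact_force: [-0.2, -0.6, 0.5]
width: 0.0854
```

```bash
python3 e.py 11 wrist
```

```text
13.85 [0.5231 0.3155 0.1016] jawyaw -74.97 F [-0.2 -0.6  0.5] M [0.06 0.05 0.03] w 0.0854 [ 0.429  0.425  1.616 -0.     1.103  1.738]
```

View pics/wrist11.png

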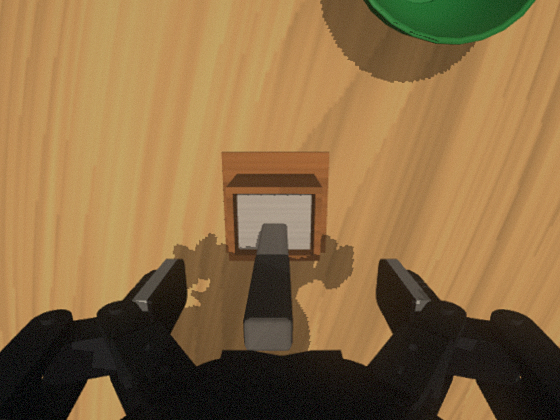

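Request:
carry_out(
  rows=[
    [[1,-0.15,0.35,-0.1,0.01],[1,0,0,0,0],[-1,0,0,0,0],[-1,0,0,0,0],[-1,0,0,0,0],[-1,0,0,0,0],[-1,0,0,0,0]],
  ],
  force=40,
)

```text
clock: 14.6
position: [0.5215, 0.3204, 0.1014]
ee_rot: [0.0, 0.797, -0.604, 0.0]
contact_force: [0.9, 0.6, -0.8]
width: 0.0156
```

```bash
python3 e.py 12 wrist
```

```text
14.6 [0.5215 0.3204 0.1014] jawyaw -74.3 F [ 0.9  0.6 -0.8] M [ 0.01 -0.02 -0.03] w 0.0156 [ 0.438  0.426  1.615 -0.     1.101  1.735]
```

View pics/wrist12.png

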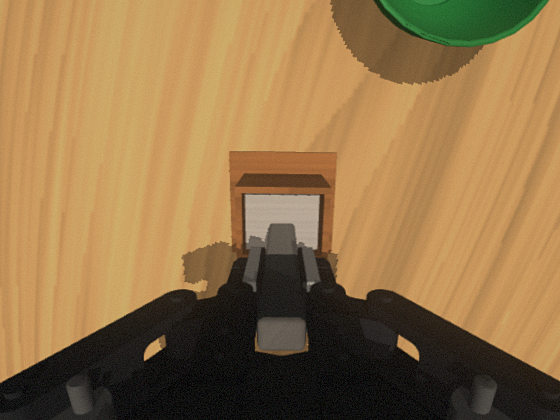

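Request:
carry_out(
  rows=[
    [[-1,0,0,0.6,0],[-1,0,0,1.2,0],[-1,0,0,1.2,0],[-1,0,0,0.6,0],[-1,0,0,0,0]],
  ],
)

```text
clock: 15.15
position: [0.5225, 0.321, 0.1392]
ee_rot: [-0.001, 0.797, -0.604, 0.001]
contact_force: [-1.0, 0.5, -0.9]
width: 0.0152
```

```bash
python3 e.py 13 wrist
```

```text
15.15 [0.5225 0.321  0.1392] jawyaw -74.31 F [-1.   0.5 -0.9] M [0.03 0.04 0.02] w 0.0152 [ 0.438  0.393  1.565 -0.     1.18   1.735]
```

View pics/wrist13.png

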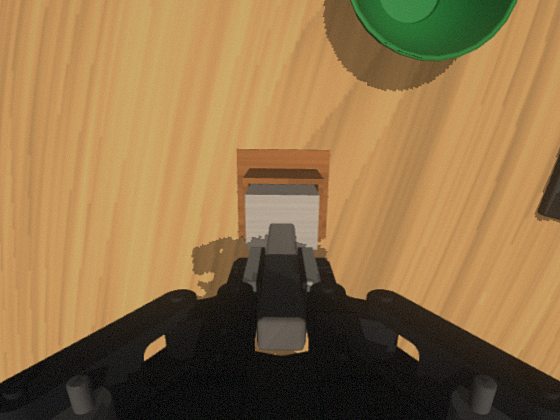

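Request:
carry_out(
  rows=[
    [[-1,-0.97,-0.27,0,0],[-1,-0.97,-0.27,0,0],[-1,-0.84,-0.23,-0.1,0],[-1,-0.84,-0.23,-0.15,0],[-1,-0.8,-0.22,-0.25,0],[-1,-0.8,-0.22,-0.3,0],[-1,0,0,0,0]],
  ],
)

```text
clock: 15.9
position: [0.4673, 0.3055, 0.129]
ee_rot: [0.001, 0.797, -0.604, -0.001]
contact_force: [0.9, -0.3, 1.5]
width: 0.0156
```

```bash
python3 e.py 14 wrist side
```

```text
15.9 [0.4673 0.3055 0.129 ] jawyaw -74.29 F [ 0.9 -0.3  1.5] M [ 0.01 -0.52 -0.07] w 0.0156 [0.454 0.329 1.697 0.    1.118 1.751]
```

View pics/wrist14.png

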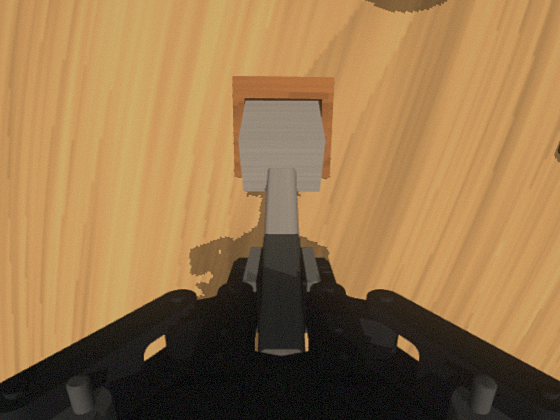

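View pics/side14.png

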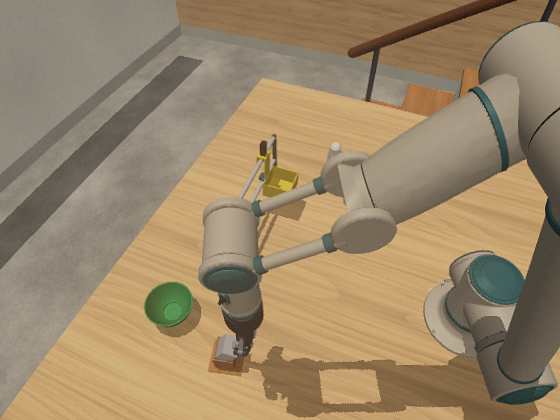

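Request:
carry_out(
  rows=[
    [[-1,-0.75,-0.2,-0.4,0],[-1,-0.75,-0.2,-0.4,0],[-1,-0.68,-0.19,-0.5,0],[-1,-0.3,-0.08,-0.25,0],[-1,0,0,0,0]],
  ],
)

```text
clock: 16.5
position: [0.4434, 0.2991, 0.1132]
ee_rot: [0.001, 0.797, -0.604, -0.0]
contact_force: [1.9, 0.9, 0.4]
width: 0.0152
```

```bash
python3 e.py 15 wrist
```

```text
16.5 [0.4434 0.2991 0.1132] jawyaw -74.3 F [1.9 0.9 0.4] M [ 0.13 -0.62 -0.01] w 0.0152 [0.463 0.312 1.77  0.    1.062 1.76 ]
```

View pics/wrist15.png

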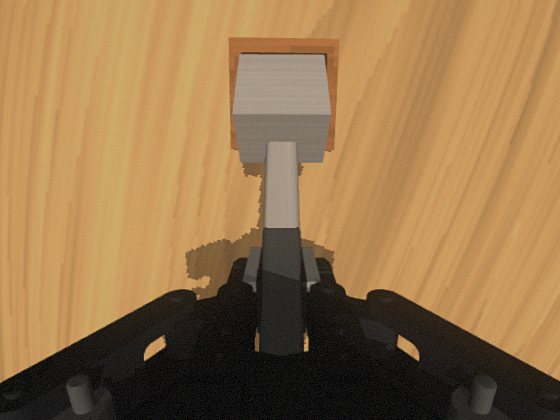

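Request:
carry_out(
  rows=[
    [[-1,0,0,0,0],[-1,0,0,0,0],[-1,0,0,0.5,0],[-1,0,0,1.5,0],[-1,0,0,3,0],[-1,0,0,3.5,0],[-1,0,0,3.5,0],[-1,0,0,2.5,0],[-1,0,0,1,0],[-1,0,0,0,0],[-1,0,0,0,0]],
  ],
  force=100,
)

```text
clock: 17.65
position: [0.4433, 0.2989, 0.2672]
ee_rot: [0.002, 0.797, -0.604, -0.001]
contact_force: [0.3, 0.0, -1.2]
width: 0.0148
```

```bash
python3 e.py 16 wrist side; python3 -c "
import cv2
s=cv2.imread('pics/wrist16.png');cv2.imwrite('pics/wrist16c.png',cv2.resize(s[20:240,200:360],None,fx=3.6,fy=3.6,interpolation=2)[:600*1])"
```

```text
17.65 [0.4433 0.2989 0.2672] jawyaw -74.31 F [ 0.3  0.  -1.2] M [-0.03  0.08  0.01] w 0.0148 [0.463 0.198 1.522 0.    1.425 1.76 ]
```

View pics/wrist16.png

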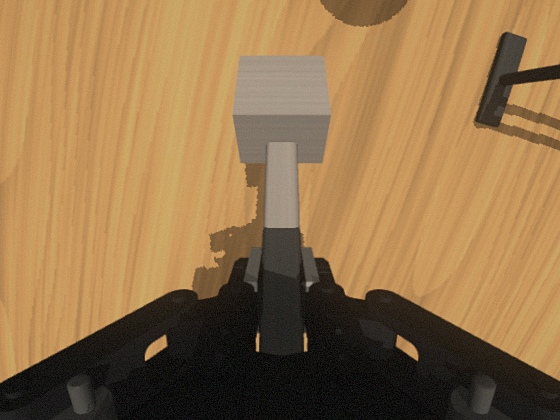

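View pics/side16.png

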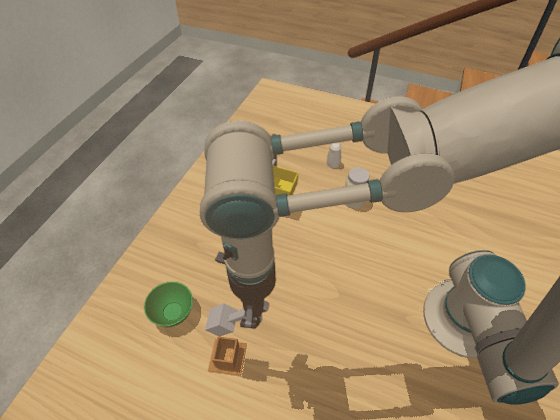

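View pics/wrist16c.png

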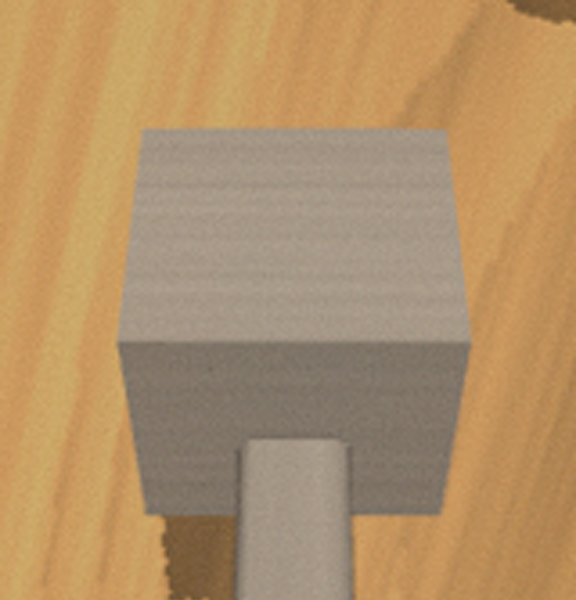

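```bash
cat > k.py <<'E'
from h import *
from scipy.optimize import least_squares
def fitscoop(p,s,px):
    # model corners in scoop frame
    mdl=np.array([[.024,.023,0],[.024,-.023,0],[.024,.023,.046],[.024,-.023,.046],[-.012,.023,.046],[-.012,-.023,.046]])
    M=rot(s["ee_rot"]);yaw=np.arctan2(M[1,0],M[0,0])+np.pi/2  # scoop x heading
    hold=np.array(s["position"])+M[:,2]*(-.0187)
    def body(q):
        th,L,dx,dz=q[:4]; Rz=R.from_euler('z',yaw+q[4]).as_matrix(); Ry=R.from_euler('y',-th).as_matrix()
        return lambda X: hold+Rz@(np.array([dx,q[5],dz])+Ry@(np.array(X)-[0,0,L]))
    f=lambda q:np.concatenate([(np.concatenate([proj(p,body(q)(m))-u for m,u in zip(mdl,px)])),[(q[1]-.115)/.002,q[2]/.002,q[3]/.002,q[4]/.03,q[5]/.002]])
    r=least_squares(f,[.8,.115,0,0,0,0]);b=body(r.x)
    print("tilt",np.degrees(r.x[0]),"L",r.x[1],"dx,dz,dyaw,dy",np.round(r.x[2:],4),"res",np.round(f(r.x)[:12],1))
    lip=b([-.012,0,0]); print("lip",np.round(lip,4),"lip-TCP",np.round(lip-s["position"],4)); print("heading x",np.degrees(yaw+r.x[4]))
    return b
if __name__=="__main__":
    s=telemetry.get_state();p=cams.get_image("wrist")
    fitscoop(p,s,np.array([[239.4,55.8],[324.2,55.8],[232.8,114.7],[330.6,114.7],[240.6,163.1],[322.5,163.1]]))
E
python3 k.py
```

```text
tilt 44.57070430458611 L 0.1163280741600604 dx,dz,dyaw,dy [ 0.0029  0.001  -0.0009 -0.0002] res [ 0.3 -0.2 -0.5 -0.  -0.   0.4  0.2  0.6  0.2 -0.3 -0.1 -0.3]
lip [0.5167 0.3192 0.1952] lip-TCP [ 0.0733  0.0204 -0.0716]
heading x 15.637069989177245
```

Request:
carry_out(
  rows=[
    [[-1,0.1,-1.5,0,-0.01],[-1,0.2,-3,0,-0.02],[-1,0.2,-3.8,0,-0.02],[-1,0.2,-4,0,-0.02],[-1,0.2,-4,0,-0.02],[-1,0.2,-4,0,-0.02],[-1,0.2,-4,0,-0.02],[-1,0.2,-4,0,-0.02],[-1,0.2,-4,0,-0.02],[-1,0.2,-4,0,-0.02],[-1,0.2,-4,0,-0.02],[-1,0,-3,0,-0.005]],
  ],
)

```text
clock: 19.0
position: [0.4645, -0.1367, 0.2683]
ee_rot: [0.001, 0.727, -0.687, -0.0]
contact_force: [0.1, 0.4, -1.6]
width: 0.0147
```

Request:
carry_out(
  rows=[
    [[-1,0.3,-2.5,0,0],[-1,0.6,-1.5,0,0],[-1,0.8,-0.7,0,0],[-1,0,0,0,0],[-1,0,0,0,0]],
  ],
)

```text
clock: 19.5
position: [0.4825, -0.1796, 0.2685]
ee_rot: [-0.0, 0.728, -0.686, -0.001]
contact_force: [-0.4, 0.3, -1.2]
width: 0.015
```

```bash
python3 e.py 17 wrist side top
```

```text
19.5 [ 0.4825 -0.1796  0.2685] jawyaw -86.58 F [-0.4  0.3 -1.2] M [-0.02  0.1  -0.01] w 0.015 [-4.920e-01  1.660e-01  1.560e+00  1.000e-03  1.417e+00  1.019e+00]
```

View pics/wrist17.png

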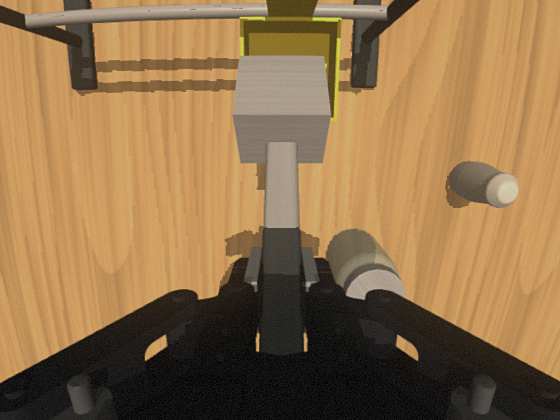

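View pics/side17.png

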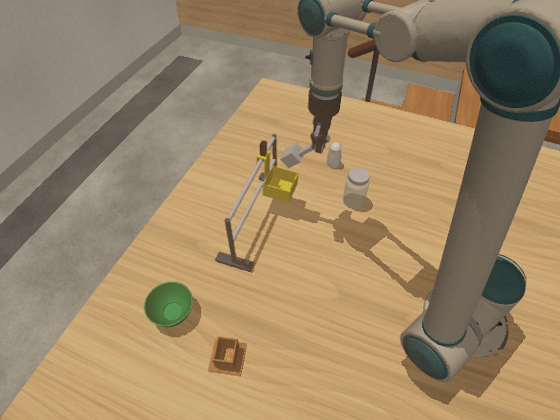

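Request:
carry_out(
  rows=[
    [[-1,0.8,-0.1,0,0],[-1,1.4,-0.2,0,0],[-1,1.0,-0.2,0,0],[-1,0,0,-0.8,0],[-1,0,0,-1.4,0],[-1,0,0,-1.2,0],[-1,0,0,-0.8,0],[-1,0,0,0,0],[-1,0,0,0,0]],
  ],
)

```text
clock: 20.55
position: [0.5145, -0.1857, 0.2268]
ee_rot: [0.0, 0.728, -0.686, 0.0]
contact_force: [0.9, -0.7, 0.4]
width: 0.0144
```

```bash
python3 e.py 18 wrist side top; python3 -c "
import cv2
s=cv2.imread('pics/wrist18.png');cv2.imwrite('pics/wrist18c.png',cv2.resize(s[0:200,180:400],None,fx=3.5,fy=3,interpolation=2))
s=cv2.imread('pics/side18.png');cv2.imwrite('pics/side18c.png',cv2.resize(s[110:220,220:360],None,fx=5,fy=5,interpolation=2))
s=cv2.imread('pics/top18.png');cv2.imwrite('pics/top18c.png',cv2.resize(s[130:250,290:410],None,fx=5,fy=5,interpolation=2))"
```

```text
20.55 [ 0.5145 -0.1857  0.2268] jawyaw -86.64 F [ 0.9 -0.7  0.4] M [ 0.02  0.03 -0.04] w 0.0144 [-0.473  0.236  1.572 -0.     1.334  1.039]
```

View pics/wrist18c.png

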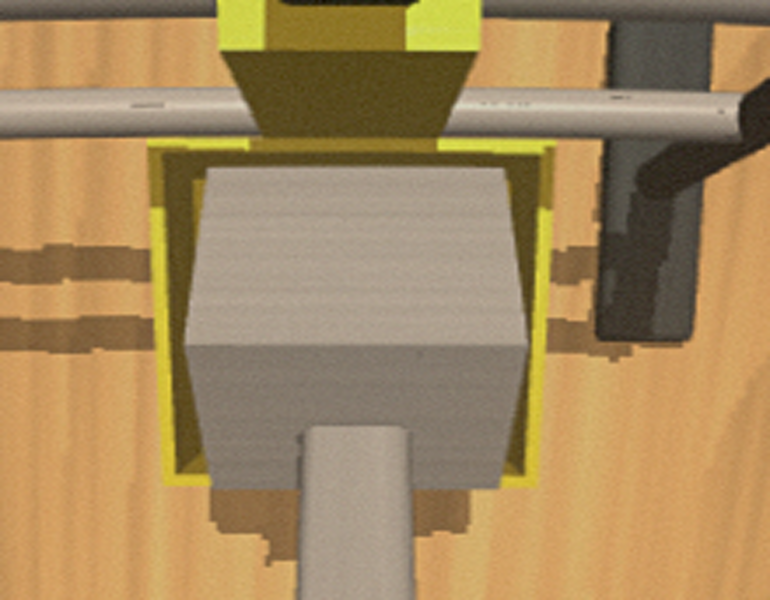

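View pics/side18c.png

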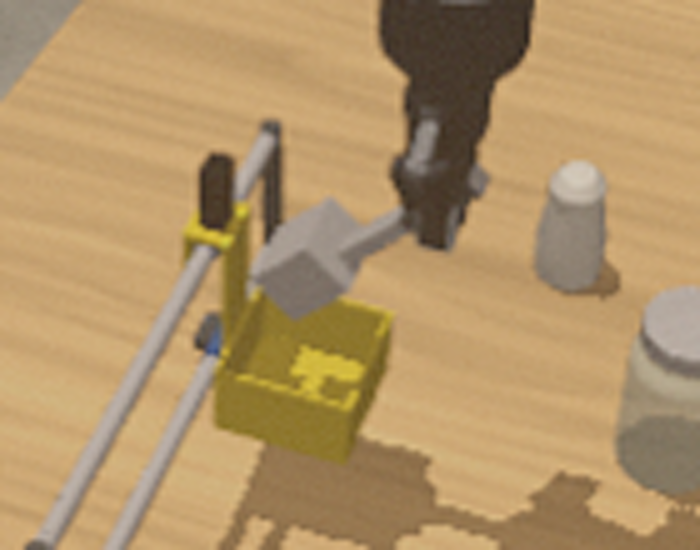

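View pics/top18c.png

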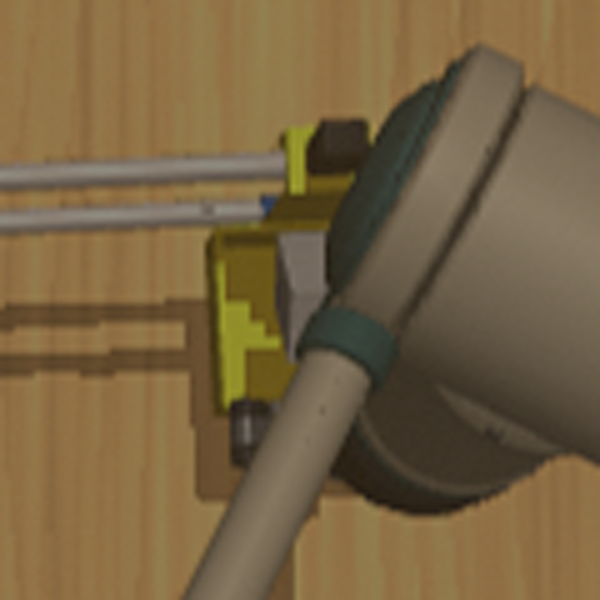

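```bash
cat > l.py <<'E'
from h import *
from k import fitscoop
s=telemetry.get_state();p=cams.get_image("wrist")
f=lambda u,v:[180+u/3.5,v/3]
b=fitscoop(p,s,np.array([f(207,168),f(505,168),f(185,344),f(528,344),f(212,488),f(500,488)]))
# hung rim: near edge lower/higher by tilt ~5deg
for z in (.117,.121,.125):
    C=[atz(p,f(*u),z) for u in((150,140),(553,140),(538,487),(164,487))]
    print(z,np.round(C,4)[:,:2].tolist(),"centre",np.round(np.mean(C,0)[:2],4),"size",np.round(np.linalg.norm(C[0]-C[1]),4),np.round(np.linalg.norm(C[2]-C[3]),4),np.round(np.linalg.norm(C[1]-C[2]),4))
print("corner underside-back",np.round(b([.024,0,0]),4),"handle top",np.round(b([0,0,.151]),4))
print("hook front edge", np.round(atz(p,f(220,50),.2),4),np.round(atz(p,f(480,50),.2),4))
E
python3 l.py
```

```text
tilt 44.87521952642765 L 0.11639985219157406 dx,dz,dyaw,dy [ 0.003   0.001   0.0002 -0.0004] res [ 0.6 -0.3 -0.6 -0.3  0.   0.4 -0.1  0.4  0.4  0.  -0.4  0. ]
lip [ 0.5913 -0.1817  0.1562] lip-TCP [ 0.0765  0.0041 -0.0713]
heading x 3.3726283767634504
0.117 [[0.6329, -0.1362], [0.6378, -0.2203], [0.5529, -0.2252], [0.548, -0.1411]] centre [ 0.5929 -0.1807] size 0.0843 0.0842 0.0851
0.121 [[0.6321, -0.1369], [0.6369, -0.2197], [0.5534, -0.2245], [0.5485, -0.1418]] centre [ 0.5927 -0.1807] size 0.083 0.0829 0.0837
0.125 [[0.6312, -0.1376], [0.636, -0.2191], [0.5538, -0.2238], [0.549, -0.1424]] centre [ 0.5925 -0.1807] size 0.0816 0.0815 0.0824
corner underside-back [ 0.6168 -0.1802  0.1816] handle top [ 0.4935 -0.1874  0.2717]
hook front edge [ 0.6302 -0.1605  0.2   ] [ 0.6323 -0.1964  0.2   ]
```

Request:
carry_out(
  rows=[
    [[-1,0,0.1,-0.3,0],[-1,0,0,-0.3,0],[-1,0,0,0,0],[-1,0,0,0,0],[-1,0,0,0,0],[-1,0,0,0,0],[-1,0,0,0,0],[-1,0,0,0,0]],
  ],
)

```text
clock: 21.55
position: [0.5145, -0.1846, 0.2209]
ee_rot: [0.0, 0.728, -0.686, 0.0]
contact_force: [0.1, -1.4, -1.0]
width: 0.0148
```

```bash
python3 e.py 19 wrist side; python3 -c "
import cv2
s=cv2.imread('pics/wrist19.png');cv2.imwrite('pics/wrist19c.png',cv2.resize(s[0:200,180:400],None,fx=3.5,fy=3,interpolation=2))"
```

```text
21.55 [ 0.5145 -0.1846  0.2209] jawyaw -86.63 F [ 0.1 -1.4 -1. ] M [0.   0.06 0.  ] w 0.0148 [-0.472  0.239  1.583 -0.     1.319  1.04 ]
```

View pics/wrist19c.png

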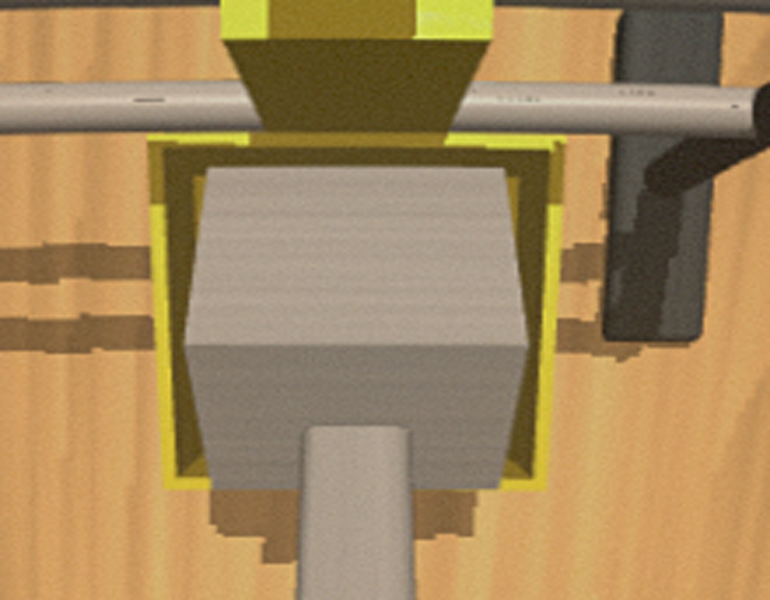

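View pics/side19.png

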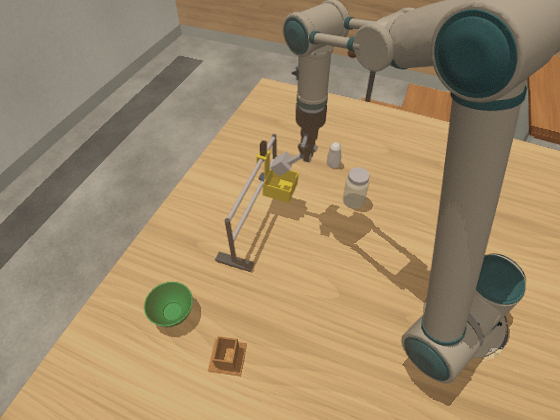

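The scoop is unchanged in the grip. Its lip is centred about 31 mm above the cup, and the bowl (169,306), jar (357,187) and shaker (335,154) stand where they were, so I am handing in.

```bash
python3 -c "
from rig import manip; print(manip.sign_off())"
```

```text
the job is handed in; nothing more can be done
None
```

The job is done and handed in at about 21.6 s of the 61 s allowed.

- **Cup:** I hooked it over the top rail about 105 mm left of the middle and slid it along without lifting it off. I released it with the hook at y = -0.1785 m; the blue band's centre measured -0.1785 m. The top view after release agrees to about 1 mm.
- **Scoop:** The moves allow no tilting of the tool, so I drew the scoop most of the way up. I then leaned it in the fingers by pushing its mouth edge against the holder's rim, tightened the grip to 100 N and lifted it clear.
- **Final hold:** Fitted to the wrist picture, the handle leans 44.6–44.9 degrees with the mouth slanting down. By my last fit, carried down by the final 6 mm, the lip is about 31 mm above the rim plane. It is within about 2 mm of the middle of the opening, and the nearest part of the scoop is about 15 mm from the hook plate. The scoop did not slip during the last second before hand-in.

Nothing touched the bowl, jar or shaker, and they stand at the same pixels in the side view as at the start.

- **Disagreements:** The top and wrist cameras put the centre of the cup's opening about 2 mm apart in x. The networks' first position estimates were several centimetres off for some things (the tab came out at 26 mm high instead of 150 mm). I used my own fits to the known shapes instead.
- **Missed:** The tool drifted about 3 mm sideways on each descent; I left it for the tab and corrected it before closing on the scoop's handle.

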